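# Blend the bean sample in the glass dish

### The job

Draw the stirrer out from under the riser, lay it down and let go, then take it again by its blue grip. Holding it by the blue grip, with the blade down among the beans, stir gently, round or to and fro, well into the red half and the white half and back at least twice, until the colours mix: some red beans on the side that was white, and some white ones on the side that was red. Spill none, keep the fingers off the beans, do not press hard on the glass or shove the dish, jar or bottle away, and finish with the whole stirrer lying in the steel tray.

Things in the scene. Friction and masses are not known exactly. Their poses are not given: they have to be found in the camera images.
- stirrer: Stirring paddle, 200 mm long, lying flat. Along its x: blue plastic grip -100 to -30 mm (18 wide, 14 high), thin steel neck -30 to +50 (9 wide, its middle 8 above the bench), flat steel blade +50 to +100 (22 wide, 6 thick). Origin: underside, mid-length; x towards the blade, z up. About 90 g. At the start the blue grip is hidden under the riser; blade and neck stick out.
- stirrer_tip (a point): End of the stirrer's blade (x = +100 mm, 3 mm above its underside)
- stirrer_grip (a point): Middle of the stirrer's blue grip (x = -65 mm, 7 mm above its underside)
- stirrer_neck (a point): Point on the stirrer's steel neck that sticks out from under the riser at the start (x = +32 mm, 8 mm above its underside)
- riser: Fixed white low shelf, 130 deep (x) by 220 wide (y) by 60 high; a 10 mm board on two 12 mm side walls, open below (50 mm high) at front and back. Origin: centre of its footprint at bench level; its front looks to its own -x, and the stirrer sticks out there. Two small glass pots stand on its rear half, to 76 mm above the bench.
- dish: Loose wide round glass dish, 156 mm across the rim and 150 across the foot, 36 high, walls and floor 5 mm thick, about 0.7 kg. Origin: centre of its underside, z up. At the start all red beans lie in its +y half and all white beans in its -y half (the dish's own y).
- tray: Fixed shallow steel tray, 140 (x) by 300 (y), 14 high, walls and floor 4 mm thick. Origin: centre of its underside.
- jar: Bystander: closed sample jar, 60 mm across, 85 high, standing loose. Origin: centre of its underside.
- flask: Bystander: closed bottle with a blue cap, 56 mm across, 150 high, standing loose. Origin: centre of its underside.
- red0: One of five large dark red beans, 30 mm long and 20 thick with round ends, loose in the dish. Origin: its centre; x along its length.
- white0: One of five large ivory white beans, 30 mm long and 20 thick with round ends, loose in the dish. Origin: its centre; x along its length.
- red1: One of five large dark red beans, 30 mm long and 20 thick with round ends, loose in the dish. Origin: its centre; x along its length.
- white1: One of five large ivory white beans, 30 mm long and 20 thick with round ends, loose in the dish. Origin: its centre; x along its length.
- red2: One of five large dark red beans, 30 mm long and 20 thick with round ends, loose in the dish. Origin: its centre; x along its length.
- white2: One of five large ivory white beans, 30 mm long and 20 thick with round ends, loose in the dish. Origin: its centre; x along its length.
- red3: One of five large dark red beans, 30 mm long and 20 thick with round ends, loose in the dish. Origin: its centre; x along its length.
- white3: One of five large ivory white beans, 30 mm long and 20 thick with round ends, loose in the dish. Origin: its centre; x along its length.
- red4: One of five large dark red beans, 30 mm long and 20 thick with round ends, loose in the dish. Origin: its centre; x along its length.
- white4: One of five large ivory white beans, 30 mm long and 20 thick with round ends, loose in the dish. Origin: its centre; x along its length.

How it is judged (in metres and radians):
On the way, in this order (a step that is already met when the one before it is completed fails the run):
1. the stirrer, drawn clear of the riser, lies flat and low (on the bench or in the tray), let go (horizontal distance between stirrer_grip and riser above 0.12 m and height (world z) of each of stirrer_grip, stirrer_tip below 0.03 m and contact force between the fingers and stirrer below 0.1 N and linear speed of stirrer below 0.02 m/s), for 0.2 s.
2. held by the blue grip (TCP within 45 mm of its middle), the blade's end is down among the beans (less than 25 mm above the dish's underside), at least 12 mm to the white (-y) side of the dish's middle (z of stirrer_tip in the frame of dish below 0.025 m and horizontal distance between stirrer_tip and dish below 0.074 m and distance between the grasp point and stirrer_grip below 0.045 m and contact force between the fingers and stirrer above 0.5 N and y of stirrer_tip in the frame of dish below -0.012 m), for 0.05 s.
3. likewise on the red (+y) side (z of stirrer_tip in the frame of dish below 0.025 m and horizontal distance between stirrer_tip and dish below 0.074 m and distance between the grasp point and stirrer_grip below 0.045 m and contact force between the fingers and stirrer above 0.5 N and y of stirrer_tip in the frame of dish above 0.012 m), for 0.05 s.
4. and again on the white side (all of step 2), for 0.05 s.
5. and again on the red side (all of step 3), for 0.05 s.
At the end, for the whole second after the job is handed in: Whole stirrer at rest in the tray (blade end and grip middle inside its walls, under 26 mm above its underside); all ten beans in the dish; at least one red bean 3 mm or more into the white half and one white into the red half; dish upright, within 40 mm of its start (x of stirrer_tip in the frame of tray between -0.066 and 0.066 m and y of stirrer_tip in the frame of tray between -0.146 and 0.146 m and z of each of stirrer_tip, stirrer_grip in the frame of tray below 0.026 m and x of stirrer_grip in the frame of tray between -0.066 and 0.066 m and y of stirrer_grip in the frame of tray between -0.146 and 0.146 m and linear speed of stirrer below 0.02 m/s and horizontal distance between each of red0, red1, red2, red3, red4, white0, white1, white2, white3, white4 and dish below 0.074 m and height (world z) of each of red0, red1, red2, red3, red4, white0, white1, white2, white3, white4 below 0.04 m and y of any of red0, red1, red2, red3, red4 in the frame of dish below -0.003 m and y of any of white0, white1, white2, white3, white4 in the frame of dish above 0.003 m and distance of dish from where it was at the start of the episode below 0.04 m and angle between dish's own z axis and vertical below 0.1 rad); the robot touches nothing.
It fails at once if a bean spilt from the dish (horizontal distance between any of red0, red1, red2, red3, red4, white0, white1, white2, white3, white4 and dish above 0.09 m).
It fails at once if the fingers touch a bean (over 0.5 N) (contact force between the fingers and red0 above 0.5 N or contact force between the fingers and red1 above 0.5 N or contact force between the fingers and red2 above 0.5 N or contact force between the fingers and red3 above 0.5 N or contact force between the fingers and red4 above 0.5 N or contact force between the fingers and white0 above 0.5 N or contact force between the fingers and white1 above 0.5 N or contact force between the fingers and white2 above 0.5 N or contact force between the fingers and white3 above 0.5 N or contact force between the fingers and white4 above 0.5 N).
It fails at once if the stirrer pressed on the dish with more than 25 N (contact force between stirrer and dish above 25 N).
It fails at once if the dish shoved more than 40 mm or tipped more than 0.35 rad (distance of dish from where it was at the start of the episode above 0.04 m or angle between dish's own z axis and vertical above 0.35 rad).
It fails at once if the jar or the bottle moved more than 40 mm (distance of any of jar, flask from where it was at the start of the episode above 0.04 m).
It also fails if it takes over 72 s, if anything falls off the work surface, if the arm or the gripper's body presses on something with over 40 N, if the wrist force passes 120 N, or if a joint passes its speed limit or range.

### The arm

A 6-joint arm with a two-finger parallel gripper is mounted at the origin on the work surface. World frame = base frame: x ahead of the robot, y to its left, z up, the work surface at z = 0. Lengths are in mm, angles in degrees, forces in N, time in s.
With the tool pointing down it reaches from about 350 to 850 mm from the base axis. Payload 8.1 kg.
Tool frame: the origin (TCP) lies between the finger pads, 19 mm behind the fingertips; this is the grasp point; z points along the fingers, y is the line along which they close (so a half turn about z gives the same grasp; the last joint's range is limited). The gripper opens to 85 mm and grips with 20 to 120 N. Pads are 22 mm wide; open, the fingers measure 114 mm over their backs; the gripper's body (76 mm by 85 mm) begins 54 mm behind the grasp point. The pads swing forward as they close: fully open they stand 13 mm farther back than shut.
Start: joints at [-79.951, 7.471, 85.268, -0, 87.261, -4.893], TCP at [154.732, -579.71, 249.992] pointing down, gripper open.
Joint ranges: [-169.43, 169.43], [-51.17, 129.36], [1.28, 143.12], [-76.62, 256.62], [0, 156.53], [-152.29, 152.29]. Speed limits (degrees/s): [136.94, 136.94, 159.86, 180, 180, 180].

### API

Orientations are given as [roll, pitch, yaw] about the fixed x, y, z axes, in that order (R = Rz(yaw) Ry(pitch) Rx(roll)).
In Python, from bench import sensors, optics, r gives the robot as it stands.
- The arm moves only by the tool apply_moves, never from a script. Its argument "targets" is a list of rows, each a list of 7 numbers: the shift along the tool's x, y, z in mm, then the turn, a rotation vector about the tool's x, y, z in rad, then the closure, from 0 (fully open) to 1 (shut). In form: [[x, y, z, wx, wy, wz, claw], ...]. A call has 1 to 20 rows; each row shifts and turns the commanded pose from where the row before left it, along the tool's axes as they then stand; what a row does not reach is not made up. A row lasts 1/8 s, in which the tool goes at most 62.5 mm and 10.7 degrees, less where a joint would pass 70% of its speed; a pose out of reach is approached as far as the arm can. A call is refused whole if a number of a shift passes 62.5 or a number of a turn 0.188, either way. A call with a gripper value outside its range is refused whole. The fingers move at their own pace and stop on an object; "force" is the grip in N (left out, the last holds). Time passes only in rows, so rows that do not move let the fingers close. It gives the time, the measured TCP pose, the force, the opening and the grip force at its end, in the units of the state.
- sensors.sense(): the state, without advancing time (a new reading comes with each control period).
- optics.snapshot(name): name is "side" or "top" or "wrist"; returns the picture (400x640x3 uint8, red, green, blue); there is no depth.
- optics.get_calibration(name): a dict with "camera_matrix" (3x3 intrinsics, pixels), "dist_coeffs" ([k1, k2, p1, p2, k3] as OpenCV has them; the pictures are not rectified), "pose" (4x4, takes a point from camera to world coordinates). Camera axes: x right, y down, z forward; pixel columns grow to the right and rows downward; lengths in mm; the calibration is good to about 2 mm. A picture is of the moment at which its call begins: read the wrist's pose just before it. get_calibration takes no time and is no camera call; for the wrist camera it gives the pose at the moment of the call.
- r.hand_in(): hands the job in; it is judged then, once.
The state is a dict: "time": time; "joint_pos": joint angles; "qd": joint speeds; "joint_efforts": joint torques, N m; "tool_pos": TCP position; "tcp_rot": TCP orientation; "ft_force": force on the tool from outside, world axes, zero at the start; "wrist_torque": the same for the moment, N m; "finger_gap": finger opening in mm; "grip_force": force on a finger pad.
Only numpy, scipy, OpenCV 4.12 (cv2) and the standard library are available. Lean on these libraries where they do the work, as an engineer would, in place of code of your own. Each camera call takes 0.05 s, during which the arm holds its last target. There are 200 camera calls.

## Working session

There is one attempt and no reset: what is moved stays moved. The work goes in short steps, Python scripts to look and compute and a tool call to move; the robot and the scene stay as the last step left them, time stands still between calls to the robot, and variables do not carry over. Pictures are saved under pics/ and viewed, at most 10 in all, crops included, and the job is handed in when it is done.

Besides the shell and the picture viewer there is one more tool, called after ">>>" in YAML: its name, and indented under it one key for each argument. apply_moves: Moves the arm, as the interface text tells. Its arguments: {"type":"object","properties":{"targets":{"type":"array"},"force":{"type":"number"}},"required":["targets"]}

```bash
mkdir -p pics; cat > h.py <<'E'
from bench import sensors, optics, r
import numpy as np, cv2
def ray(name,uv,z,cal=None):
    c=cal or optics.get_calibration(name)
    K=np.array(c["camera_matrix"]);d=np.array(c["dist_coeffs"]);T=np.array(c["pose"])
    p=cv2.undistortPoints(np.array(uv,float).reshape(-1,1,2),K,d).reshape(-1,2)
    D=np.c_[p,np.ones(len(p))]@T[:3,:3].T;o=T[:3,3]
    return o+D*((z-o[2])/D[:,2])[:,None]
def save(name,f):
    im=optics.snapshot(name);cv2.imwrite("pics/"+f,im[:,:,::-1]);return im
E
python3 - <<'E'
from h import *
for n in("top","side"):
    save(n,n+"0.png");print(n,np.round(optics.get_calibration(n)["pose"],2).tolist())
print(sensors.sense())
E
```

```text
top [[0.02, -0.99, 0.16, 398.05], [-1.0, -0.01, 0.03, -3.15], [-0.03, -0.16, -0.99, 1019.14], [0.0, 0.0, 0.0, 1.0]]
side [[1.0, -0.03, 0.07, 481.58], [-0.07, -0.49, 0.87, -854.84], [0.01, -0.87, -0.49, 557.88], [0.0, 0.0, 0.0, 1.0]]
{'time': 0.1, 'joint_pos': array([-7.99515984e+01,  7.50886050e+00,  8.53248181e+01, -1.13712516e-03,
        8.72612004e+01, -4.89405988e+00]), 'qd': array([ 0.05255327, -0.01803016, -0.05147248,  0.07745971,  0.01536204,
        0.01018245]), 'joint_efforts': array([ 1.55016194e-03, -5.70949781e+01, -5.01944339e+01, -1.24472845e-04,
        8.14322499e-03,  4.54213102e-05]), 'tool_pos': array([ 154.6315585 , -579.24377047,  249.05228001]), 'tcp_rot': array([-1.79905370e+02, -6.96287091e-03,  1.49425110e+01]), 'ft_force': array([-0.1186061 ,  0.04438154,  0.26828196]), 'wrist_torque': array([ 0.02388782,  0.03455329, -0.01103282]), 'grip_force': 0.0, 'finger_gap': 85.60241390326293}
```

View pics/top0.png

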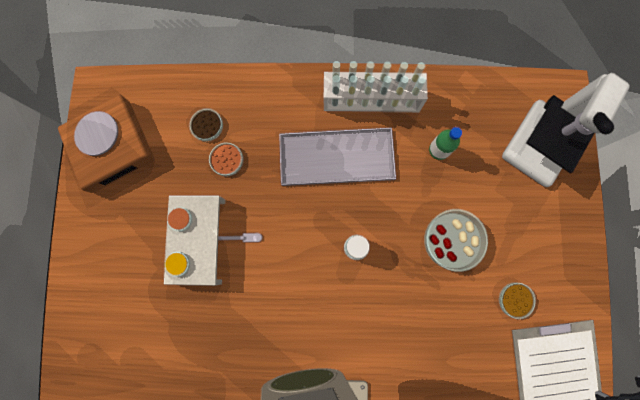

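View pics/side0.png

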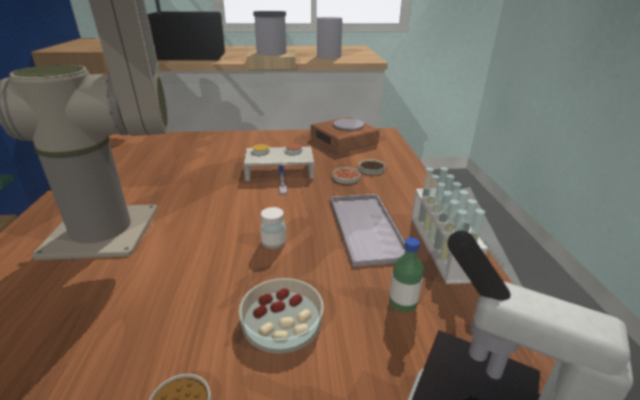

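The top view shows the riser at about (192,240) px. The stirrer neck and blade stick out to the right, along row 238, columns 219–263. The jar is at (357,247), the dish at (457,240) with red left and white right, the bottle at (445,145), and the tray spans (280–396, 128–186). The side view agrees.

```bash
python3 - <<'E'
from h import *
im=cv2.imread("pics/top0.png")
P=lambda n,uv,z:print(n,np.round(ray("top",uv,z)[:,:2],1).tolist())
P("riser",[(169,196),(219,197),(216,284),(165,284)],60)
P("tray",[(279,131),(393,128),(397,182),(282,186)],14)
P("dishrim",[(425,240),(489,240),(457,209),(457,271)],36)
P("jar",[(357,245)],85); P("flaskcap",[(455,132)],150);P("flaskbase",[(441,155)],0)
# stirrer
c=im[225:250,222:270].astype(int); 
m=((c[:,:,0]>c[:,:,2]-15)&(c.sum(2)>250)).astype(np.uint8)
ys,xs=np.nonzero(m);print(m.sum(),xs.min()+222,xs.max()+222)
for x in range(0,48,4):
    k=np.nonzero(m[:,x])[0]
    if len(k):print(x+222,k.min()+225,k.max()+225,k.mean()+225)
P("st",[(224,238),(243,238),(263,238)],8)
# beans
hsv=cv2.cvtColor(im,cv2.COLOR_BGR2HSV)
roi=np.zeros(im.shape[:2],np.uint8);cv2.circle(roi,(457,240),29,1,-1)
red=((hsv[:,:,1]>150)&((hsv[:,:,0]<10)|(hsv[:,:,0]>170))).astype(np.uint8)*roi
wh=((hsv[:,:,2]>200)&(hsv[:,:,1]>25)).astype(np.uint8)*roi
for n,mm in(("red",red),("wh",wh)):
    k,l,s,ce=cv2.connectedComponentsWithStats(mm)
    for i in range(1,k):
        if s[i,4]>15:P(n+str(s[i,4]),[ce[i]],15)
big=cv2.resize(im[205:275,210:290],None,fx=5,fy=5,interpolation=2);b2=cv2.resize(im[205:275,420:494],None,fx=5,fy=5,interpolation=2)
cv2.imwrite("pics/crop0.png",np.hstack([big,b2]))
E
```

```text
riser [[551.9, 394.3], [551.2, 265.4], [338.0, 261.2], [333.8, 388.5]]
tray [[739.7, 126.8], [751.6, -177.4], [604.8, -185.3], [590.0, 113.6]]
dishrim [[454.3, -249.2], [455.9, -411.2], [533.2, -332.5], [378.8, -327.4]]
jar [[437.6, -76.2]]
flaskcap [[696.8, -297.6]]
flaskbase [[683.2, -307.4]]
215 222 261
222 237 239 238.0
226 236 239 237.5
230 237 238 237.5
234 236 239 237.5
238 236 238 237.0
242 236 239 237.5
246 234 241 237.5
250 234 241 237.5
254 234 241 237.5
258 234 241 237.5
st [[452.3, 260.7], [453.4, 211.0], [454.4, 159.0]]
red60 [[483.5, -295.7]]
red56 [[457.5, -277.8]]
red60 [[449.1, -310.2]]
red61 [[424.5, -289.4]]
red62 [[416.0, -320.4]]
wh45 [[499.1, -336.8]]
wh48 [[492.9, -369.8]]
wh48 [[466.7, -351.3]]
wh52 [[455.9, -382.1]]
wh48 [[430.4, -364.6]]
```

View pics/crop0.png

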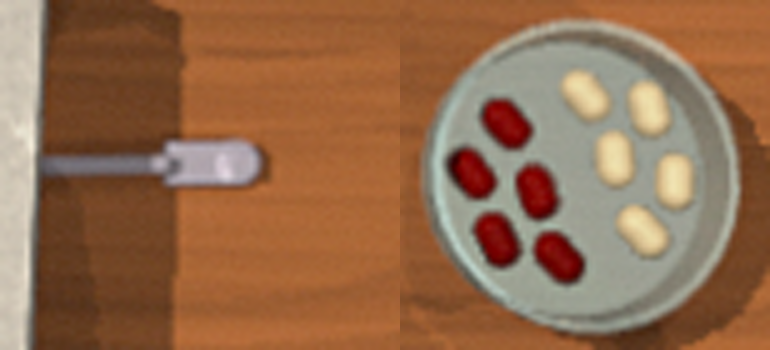

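>>> apply_moves:
  targets:
    - [31,-44,0,0,0,0,0.4]
    - [31,-44,0,0,0,0,0.4]
    - [31,-44,0,0,0,0,0.4]
    - [31,-44,0,0,0,0,0.4]
    - [31,-44,0,0,0,0,0.4]
    - [31,-44,0,0,0,0,0.4]
    - [31,-44,0,0,0,0,0.4]
    - [31,-44,0,0,0,0,0.4]
    - [31,-44,0,0,0,0,0.4]
    - [31,-44,0,0,0,0,0.4]
    - [31,-44,0,0,0,0,0.4]
    - [31,-44,0,0,0,0,0.4]
    - [31,-44,0,0,0,0,0.4]
    - [31,-44,0,0,0,0,0.4]
    - [31,-44,0,0,0,0,0.4]
    - [31,-44,0,0,0,0,0.4]
    - [0,0,0,0,0,-0.187,0.4]
    - [0,0,0,0,0,-0.187,0.4]
    - [0,0,0,0,0,-0.187,0.4]
    - [0,0,0,0,0,-0.187,0.4]

```text
time: 2.6
tool_pos: [452.1, 228.4, 249.4]
tcp_rot: [-180.0, 0.1, 58.2]
ft_force: [-0.7, 0.1, 0.2]
finger_gap: 51.5
grip_force: 0.0
```

>>> apply_moves:
  targets:
    - [0,0,0,0,0,-0.187,0.4]
    - [0,0,0,0,0,-0.187,0.4]
    - [0,0,0,0,0,-0.187,0.4]
    - [0,0,0,0,0,0,0.4]

```text
time: 3.1
tool_pos: [452.2, 228.3, 249.6]
tcp_rot: [-180.0, 0.0, 89.9]
ft_force: [-0.4, 1.3, -0.2]
finger_gap: 51.1
grip_force: 0.0
```

>>> apply_moves:
  targets:
    - [-2,1,50,0,0,0,0.4]
    - [0,0,50,0,0,0,0.4]
    - [0,0,50,0,0,0,0.5]
    - [0,0,40,0,0,0,0.6]
    - [0,0,24,0,0,0,0.6]
    - [0,0,13,0,0,0,0.6]
    - [0,0,0,0,0,0,0.6]
    - [0,0,0,0,0,0,1]
    - [0,0,0,0,0,0,1]
    - [0,0,0,0,0,0,1]
    - [0,0,0,0,0,0,1]
    - [0,0,0,0,0,0,1]
    - [0,0,0,0,0,0,1]
  force: 50

```text
time: 4.72
tool_pos: [454.7, 226.8, 24.6]
tcp_rot: [179.9, -0.1, 89.9]
ft_force: [-1.2, -0.2, 7.6]
finger_gap: 6.9
grip_force: 50.6
```

>>> apply_moves:
  targets:
    - [-10,0,-1,0,0,0,1]
    - [-25,0,-1,0,0,0,1]
    - [-25,0,0,0,0,0,1]
    - [-25,0,0,0,0,0,1]
    - [-25,0,0,0,0,0,1]
    - [-25,0,0,0,0,0,1]
    - [-25,0,0,0,0,0,1]
    - [0,0,0,0,0,0,1]
    - [0,0,0,0,0,0,1]

```text
time: 5.85
tool_pos: [453.1, 66.4, 25.0]
tcp_rot: [-180.0, -0.0, 89.9]
ft_force: [-0.6, 0.2, 0.4]
finger_gap: 7.0
grip_force: 49.8
```

```bash
python3 - <<'E'
from h import *
a=save("side","side1.png");b=optics.snapshot("top")
cv2.imwrite("pics/c1.png",np.hstack([cv2.resize(a[120:260,230:370],(420,420)),cv2.resize(b[170:310,160:300],(380,420))])[:,:,::-1])
E
```

```text
(no output)
```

View pics/c1.png

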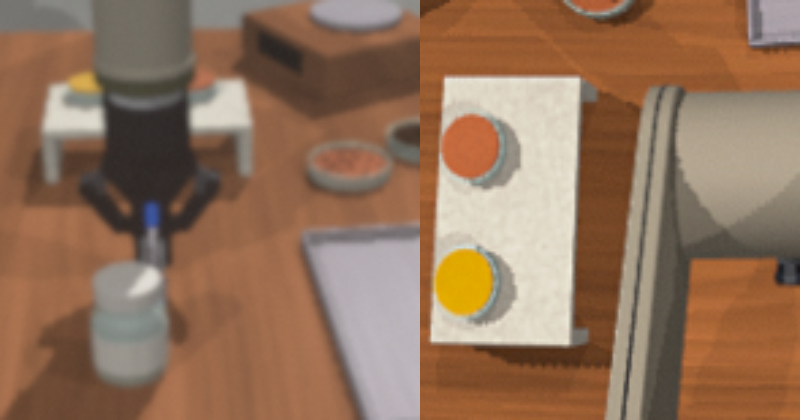

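The side view shows the blue grip clear of the riser, with the stirrer held in the fingers. Next: lift it, turn it to 45°, and lay it down on open bench.

>>> apply_moves:
  targets:
    - [0,0,-20,0,0,0,1]
    - [0,0,-20,0,0,0,1]
    - [-3,-25,0,0,0,0,1]
    - [-3,-28,0,0,0,0,1]
    - [0,0,0,0,0,0.157,1]
    - [0,0,0,0,0,0.157,1]
    - [0,0,0,0,0,0.157,1]
    - [0,0,0,0,0,0.157,1]
    - [0,0,0,0,0,0.157,1]
    - [0,0,18,0,0,0,1]
    - [0,0,12,0,0,0,1]
    - [0,0,6,0,0,0,1]
    - [0,0,4,0,0,0,1]
    - [0,0,0,0,0,0,1]

```text
time: 7.7
tool_pos: [400.4, 60.5, 25.1]
tcp_rot: [180.0, -0.0, 45.0]
ft_force: [0.6, 0.7, -1.2]
finger_gap: 7.1
grip_force: 49.8
```

>>> apply_moves:
  targets:
    - [0,0,0,0,0,0,0.7]
    - [0,0,0,0,0,0,0.6]
    - [0,0,0,0,0,0,0.6]
    - [0,0,0,0,0,0,0.6]
    - [0,0,-40,0,0,0,0.6]
    - [0,0,-60,0,0,0,0.6]
    - [0,0,-60,0,0,0,0.6]
    - [0,0,0,0,0,0,0.6]

```text
time: 8.7
tool_pos: [403.7, 60.5, 190.9]
tcp_rot: [179.6, -0.4, 45.0]
ft_force: [0.9, 0.5, 0.4]
finger_gap: 34.1
grip_force: 0.0
```

```bash
python3 - <<'E'
from h import *
a=save("wrist","w2.png");print(sensors.sense()["joint_pos"].round(1),np.round(optics.get_calibration("wrist")["pose"],2).tolist())
E
```

```text
[  1.3 -22.5 119.1  -0.   83.   46.4] [[0.71, -0.68, -0.19, 451.65], [-0.71, -0.68, -0.19, 109.24], [0.0, 0.27, -0.96, 311.88], [0.0, 0.0, 0.0, 1.0]]
```

View pics/w2.png

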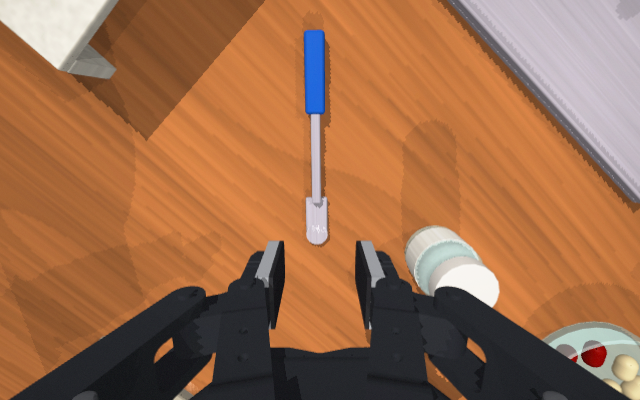

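The wrist view shows the stirrer flat and free. The blue grip runs from (314,30) to (315,113) px and the blade ends at (317,245). The jar is untouched.

```bash
python3 - <<'E'
from h import *
im=cv2.imread("pics/w2.png");hsv=cv2.cvtColor(im,cv2.COLOR_BGR2HSV)
m=((hsv[:,:,0]>100)&(hsv[:,:,0]<125)&(hsv[:,:,1]>150)).astype(np.uint8)[:200]
ys,xs=np.nonzero(m);t=[xs[ys<ys.min()+4].mean(),ys.min()];b=[xs[ys>ys.max()-4].mean(),ys.max()]
p=ray("wrist",[t,b],12);tip=ray("wrist",[[317,244]],5)[0]
print(p.round(1),tip.round(1),np.linalg.norm(p[0]-p[1]),np.degrees(np.arctan2(*(p[0]-tip)[[1,0]])))
s=sensors.sense();g=p.mean(0)
ax=(p[0]-tip)[:2];ax/=np.linalg.norm(ax);ax=np.r_[ax,0]
T=np.r_[g[:2],29]+8.5*ax
yaw=np.radians(s["tcp_rot"][2]);R=np.array([[np.cos(yaw),np.sin(yaw),0],[np.sin(yaw),-np.cos(yaw),0],[0,0,-1]])
print("target",T.round(1),"grip",g.round(1),"tool shift",(R.T@(T-s["tool_pos"])).round(1))
E
```

```text
[[494.2 157.4  12. ]
 [447.  109.2  12. ]] [356.   15.7   5. ] 67.43849538962174 45.71911942463303
target [476.5 139.4  29. ] grip [470.6 133.3  12. ] tool shift [108.4  -3.3 158.7]
```

>>> apply_moves:
  targets:
    - [50,-2,0,0,0,0,0.55]
    - [59,0,0,0,0,0,0.5]
    - [0,0,0,0,-0.175,0,0.5]
    - [0,0,0,0,-0.175,0,0.5]
    - [0,0,0,0,-0.174,0,0.5]
    - [0,0,0,0,0,0,0.5]
    - [0,0,0,0,0,0,0.5]

```text
time: 9.62
tool_pos: [475.5, 138.7, 183.8]
tcp_rot: [-179.9, 30.0, 45.0]
ft_force: [0.9, 0.0, 0.1]
finger_gap: 43.0
grip_force: 0.0
```

```bash
cat >> h.py <<'E'
from scipy.spatial.transform import Rotation as Ro
def tool(): 
    s=sensors.sense();return np.array(s["tool_pos"]),Ro.from_euler("xyz",s["tcp_rot"],degrees=True)
E
python3 - <<'E'
from h import *
p,R=tool();print(sensors.sense()["joint_pos"].round(1),R.inv().apply(np.array([476.5,139.4,29])-p).round(1),R.as_matrix().round(3).tolist())
E
```

```text
[ 19.1  19.7  83.  -13.  104.4  63.9] [ 78.4   0.4 133.5] [[0.612, 0.707, -0.354], [0.613, -0.707, -0.353], [-0.5, -0.001, -0.866]]
```

>>> apply_moves:
  targets:
    - [20,0,34,0,0,0,0.5]
    - [20,0,34,0,0,0,0.5]
    - [20,0,34,0,0,0,0.5]
    - [12,0,20,0,0,0,0.5]
    - [6,0,12,0,0,0,0.5]
    - [0,0,0,0,0,0,0.5]
    - [0,0,0,0,0,0,1]
    - [0,0,0,0,0,0,1]
    - [0,0,0,0,0,0,1]
    - [0,0,0,0,0,0,1]
    - [0,0,0,0,0,0,1]
  force: 90

```text
time: 11.0
tool_pos: [477.5, 139.8, 31.6]
tcp_rot: [179.9, 29.9, 44.9]
ft_force: [-0.6, 1.1, 5.3]
finger_gap: 9.1
grip_force: 88.3
```

>>> apply_moves:
  targets:
    - [-6,0,-10,0,0,0,1]
    - [-12,0,-20,0,0,0,1]
    - [-12,0,-20,0,0,0,1]
    - [0,0,0,0,0,0,1]

```text
time: 11.5
tool_pos: [477.7, 139.2, 91.5]
tcp_rot: [179.8, 29.7, 44.9]
ft_force: [-0.3, 0.2, -1.5]
finger_gap: 7.8
grip_force: 88.2
```

```bash
python3 - <<'E'
from h import *
a=optics.snapshot("wrist");b=save("side","side3.png")
cv2.imwrite("pics/c3.png",np.hstack([cv2.resize(a,(640,400)),cv2.resize(b[110:250,260:316],(160,400))])[:,:,::-1])
print(sensors.sense()["finger_gap"],sensors.sense()["grip_force"])
E
```

```text
7.708308782913387 88.24466586112976
```

View pics/c3.png

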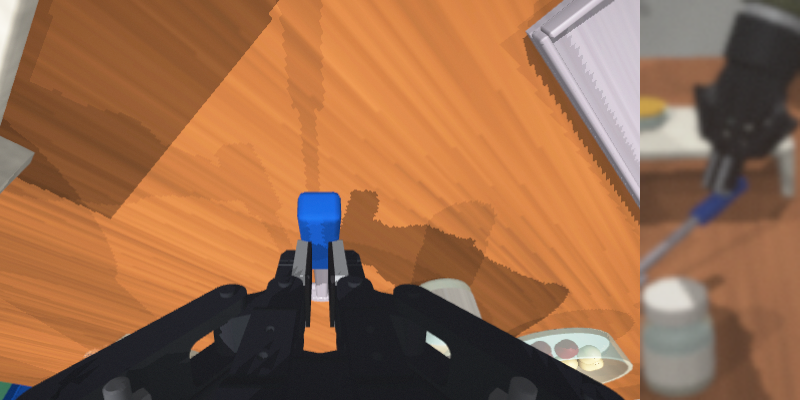

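The wrist view shows the grip drooped in the fingers, so only its top edge is caught. I'll lay it back down and regrasp vertically and lower.

>>> apply_moves:
  targets:
    - [10,0,18,0,0,0,1]
    - [10,0,17,0,0,0,1]
    - [7,0,11,0,0,0,1]
    - [2,0,3,0,0,0,1]
    - [0,0,0,0,0,0,0.6]
    - [0,0,0,0,0,0,0.5]
    - [0,0,0,0,0,0,0.5]
    - [-20,0,-34,0,0,0,0.5]
    - [-20,0,-34,0,0,0,0.5]
    - [0,0,0,0,0.175,0,0.5]
    - [0,0,0,0,0.175,0,0.5]
    - [0,0,0,0,0.174,0,0.5]
    - [-50,0,-40,0,0,0,0.5]
    - [-40,0,-40,0,0,0,0.5]
    - [0,0,0,0,0,0,0.5]
    - [0,0,0,0,0,0,0.5]

```text
time: 13.6
tool_pos: [413.0, 75.8, 189.2]
tcp_rot: [180.0, -0.1, 44.9]
ft_force: [-0.0, 0.4, -1.3]
finger_gap: 42.9
grip_force: 0.0
```

```bash
python3 - <<'E'
from h import *
im=save("wrist","w4.png")[:,:,::-1].copy();hsv=cv2.cvtColor(im,cv2.COLOR_BGR2HSV)
m=((hsv[:,:,0]>100)&(hsv[:,:,0]<125)&(hsv[:,:,1]>150)).astype(np.uint8)
k,l,st,ce=cv2.connectedComponentsWithStats(m);i=1+st[1:,4].argmax()
pts=np.argwhere(l==i)[:,::-1].astype(np.float32);rc=cv2.minAreaRect(pts);bx=cv2.boxPoints(rc)
W=ray("wrist",bx,12)[:,:2];c=W.mean(0);e=[W[1]-W[0],W[2]-W[1]];e=max(e,key=np.linalg.norm)
p,R=tool();print(rc,W.round(1).tolist(),"c",c.round(1),"len",np.linalg.norm(e),"ang",np.degrees(np.arctan2(e[1],e[0])))
print(p.round(1),R.as_euler("xyz",degrees=True).round(1),"shift",R.inv().apply(np.r_[c,21]-p).round(1))
E
```

```text
((318.6795349121094, 94.97640991210938), (80.28394317626953, 19.916015625), 88.85424041748047) [[486.2, 162.8], [498.5, 150.9], [452.0, 101.6], [438.8, 114.2]] c [468.9 132.4] len 67.79219641668834 ang -133.28927273781025
[412.6  76.  188.4] [-180.    0.   45.] shift [ 79.8  -0.  167.3]
```

View pics/w4.png

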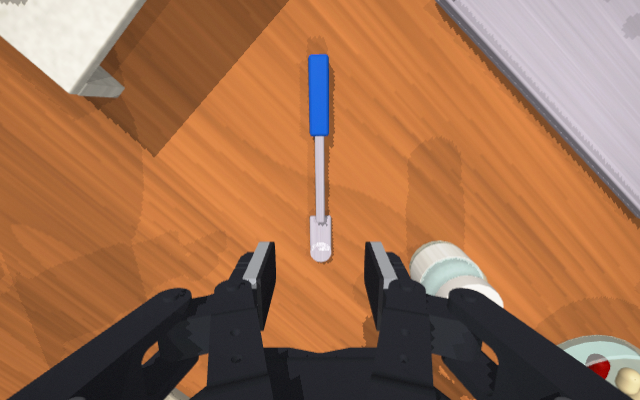

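Stirrer is flat again with the grip centred at (319,95) px, almost in line with the tool. Regrasping vertically.

>>> apply_moves:
  targets:
    - [40,0,30,0,0,-0.03,0.5]
    - [40,0,30,0,0,0,0.5]
    - [0,0,40,0,0,0,0.5]
    - [0,0,35,0,0,0,0.5]
    - [0,0,20,0,0,0,0.5]
    - [0,0,12,0,0,0,0.5]
    - [0,0,0,0,0,0,0.5]
    - [0,0,0,0,0,0,0.7]
    - [0,0,0,0,0,0,0.9]
    - [0,0,0,0,0,0,1]
    - [0,0,0,0,0,0,1]
    - [0,0,0,0,0,0,1]
  force: 90

```text
time: 15.15
tool_pos: [469.8, 133.4, 23.7]
tcp_rot: [179.9, -0.1, 46.7]
ft_force: [-0.0, -0.3, 7.3]
finger_gap: 14.8
grip_force: 88.8
```

>>> apply_moves:
  targets:
    - [0,0,-20,0,0,0,1]
    - [0,0,-40,0,0,0,1]
    - [0,0,-45,0,0,0,1]
    - [0,0,-45,0,0,0,1]
    - [0,0,-40,0,0,0,1]
    - [-31,32,0,0,0,0,1]
    - [-31,32,0,0,0,0,1]
    - [-31,33,0,0,0,0,1]
    - [-31,33,0,0,0,0,1]
    - [-31,32,0,0,0,0,1]
    - [-31,32,0,0,0,0,1]
    - [-31,33,0,0,0,0,1]
    - [-31,33,0,0,0,0,1]
    - [-31,32,0,0,0,0,1]
    - [-31,32,0,0,0,0,1]
    - [0,0,0,0,0,0.155,1]
    - [0,0,0,0,0,0.155,1]
    - [0,0,0,0,0,0.156,1]

```text
time: 17.4
tool_pos: [491.3, -314.8, 212.1]
tcp_rot: [-180.0, 0.0, 19.7]
ft_force: [0.2, -0.1, -1.3]
finger_gap: 15.0
grip_force: 88.2
```

>>> apply_moves:
  targets:
    - [0,0,0,0,0.174,0,1]
    - [0,0,0,0,0.174,0,1]
    - [0,0,0,0,0.175,0,1]
    - [0,0,0,0,0.175,0,1]
    - [0,0,0,0,0.175,0,1]
    - [0,0,0,0,0,0,1]
    - [0,0,0,0,0,0,1]

```text
time: 18.27
tool_pos: [491.5, -315.1, 212.5]
tcp_rot: [180.0, -49.8, 20.0]
ft_force: [0.8, 0.8, -0.6]
finger_gap: 15.0
grip_force: 88.3
```

```bash
python3 - <<'E'
from h import *
b=optics.snapshot("side");a=optics.snapshot("top");p,R=tool();M=R.as_matrix()
print(p.round(1),sensors.sense()["joint_pos"].round(1),"tip est",(p-165*M[:,0]+20.7*M[:,2]).round(1))
cv2.imwrite("pics/c5.png",np.hstack([cv2.resize(b[200:380,190:370],(400,400)),cv2.resize(a[150:310,400:560],(400,400))])[:,:,::-1])
E
```

```text
[ 492.4 -314.8  213.5] [-65.2  -4.3 114.6  52.7  73.5 -13.1] tip est [ 407.5 -346.1   73.9]
```

View pics/c5.png

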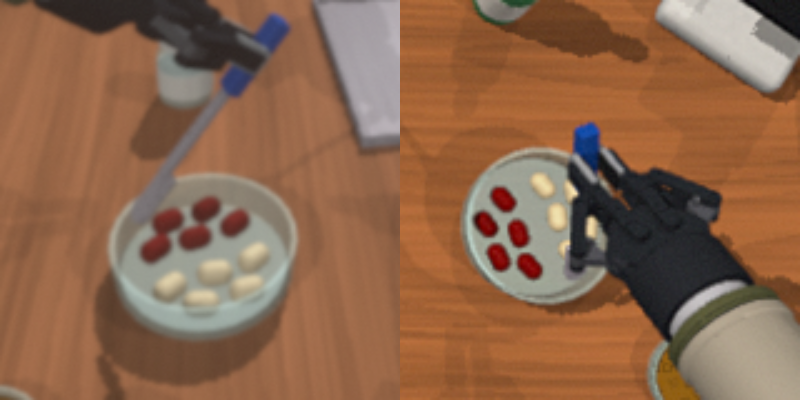

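Both views show the stirrer firmly held at about 50°, with the blade tip over the dish: about (470,257) px in the top view and (253,298) px in the side view. Triangulating before I lower it.

```bash
python3 - <<'E'
from h import *
for z in(60,74,90):print(z,ray("top",[(470,257)],z)[0].round(1),ray("side",[(253,299)],z)[0].round(1))
E
```

```text
60 [ 413.  -352.4   60. ] [ 408.7 -333.1   60. ]
74 [ 412.8 -347.3   74. ] [ 410.8 -347.8   74. ]
90 [ 412.5 -341.5   90. ] [ 413.1 -364.5   90. ]
```

>>> apply_moves:
  targets:
    - [-9.2,0,7.7,0,0,0,1]
    - [-9.2,0,7.7,0,0,0,1]
    - [-9.2,0,7.7,0,0,0,1]
    - [-9.2,0,7.7,0,0,0,1]
    - [-5,0,4.2,0,0,0,1]
    - [-5,0,4.2,0,0,0,1]
    - [0,0,0,0,0,0,1]

```text
time: 19.25
tool_pos: [491.4, -314.5, 150.7]
tcp_rot: [-179.9, -50.0, 19.9]
ft_force: [0.4, -0.4, -1.4]
finger_gap: 15.1
grip_force: 88.3
```

>>> apply_moves:
  targets:
    - [0.4,7.3,0.5,0,0,0,1]
    - [1.2,7.1,1.5,0,0,0,1]
    - [2.0,6.6,2.4,0,0,0,1]
    - [2.7,6.0,3.2,0,0,0,1]
    - [3.3,5.2,3.9,0,0,0,1]
    - [3.9,4.2,4.6,0,0,0,1]
    - [4.3,3.1,5.1,0,0,0,1]
    - [4.5,1.9,5.4,0,0,0,1]
    - [4.7,0.6,5.6,0,0,0,1]
    - [4.7,-0.6,5.6,0,0,0,1]
    - [4.5,-1.9,5.4,0,0,0,1]
    - [4.3,-3.1,5.1,0,0,0,1]
    - [3.9,-4.2,4.6,0,0,0,1]
    - [3.3,-5.2,3.9,0,0,0,1]
    - [2.7,-6.0,3.2,0,0,0,1]
    - [2.0,-6.6,2.4,0,0,0,1]
    - [1.2,-7.1,1.5,0,0,0,1]
    - [0.4,-7.3,0.5,0,0,0,1]

```text
time: 21.5
tool_pos: [570.6, -285.5, 151.5]
tcp_rot: [180.0, -50.0, 20.0]
ft_force: [1.5, 0.0, 5.8]
finger_gap: 14.9
grip_force: 88.4
```

```bash
cat > d.py <<'E'
from h import *
# dish rim + beans from side view (and top), tip estimate in dish frame
def look(f=None):
    a=optics.snapshot("top");b=optics.snapshot("side");p,R=tool();M=R.as_matrix()
    C=np.array([455.5,-330]);ex=np.array([.94,.342]);ey=np.array([-.342,.94])
    t=p-165*M[:,0]+20.7*M[:,2];print("tip",t.round(1),"dish",[(t[:2]-C)@e for e in(ex,ey)])
    hsv=cv2.cvtColor(b,cv2.COLOR_RGB2HSV);roi=np.zeros(b.shape[:2],np.uint8);cv2.ellipse(roi,(282,312),(44,36),0,0,360,1,-1)
    red=((hsv[:,:,1]>140)&(hsv[:,:,2]>50)&((hsv[:,:,0]<8)|(hsv[:,:,0]>172))).astype(np.uint8)*roi
    wh=((hsv[:,:,2]>190)&(hsv[:,:,0]<32)&(hsv[:,:,1]>25)).astype(np.uint8)*roi
    for n,m in(("red",red),("wh",wh)):
        k,l,s,ce=cv2.connectedComponentsWithStats(m)
        for i in range(1,k):
            if s[i,4]>20:
                q=ray("side",[ce[i]],15)[0][:2]-C;print(n,s[i,4],round(q@ex),round(q@ey))
    if f:cv2.imwrite("pics/"+f,np.hstack([cv2.resize(b[250:370,220:340],(400,400)),cv2.resize(a[190:290,400:500],(400,400))])[:,:,::-1])
E
python3 -c "
from d import *
look('c6.png')"
```

```text
tip [ 485.9 -315.7   11.7] dish [np.float64(33.48199278247464), np.float64(2.9929434360913025)]
red 134 12 38
red 155 -23 39
wh 40 42 -7
wh 56 -1 -27
wh 47 17 -51
```

View pics/c6.png

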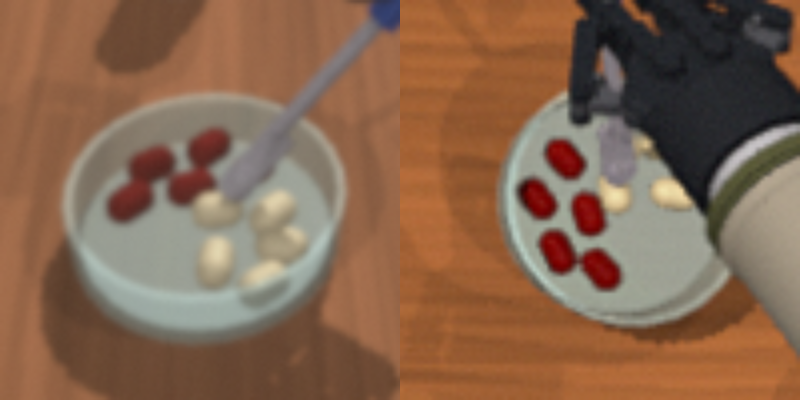

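The side view shows whites bunched ahead of the blade at the middle line, reds on the far-left side, and the dish unmoved. Continuing through the red half.

>>> apply_moves:
  targets:
    - [-0.4,-7.3,-0.5,0,0,0,1]
    - [-1.2,-7.1,-1.5,0,0,0,1]
    - [-2.0,-6.6,-2.4,0,0,0,1]
    - [-2.7,-6.0,-3.2,0,0,0,1]
    - [-3.3,-5.2,-3.9,0,0,0,1]
    - [-3.9,-4.2,-4.6,0,0,0,1]
    - [-4.3,-3.1,-5.1,0,0,0,1]
    - [-4.5,-1.9,-5.4,0,0,0,1]
    - [-4.7,-0.6,-5.6,0,0,0,1]
    - [-4.7,0.6,-5.6,0,0,0,1]
    - [-4.5,1.9,-5.4,0,0,0,1]
    - [-4.3,3.1,-5.1,0,0,0,1]
    - [-3.9,4.2,-4.6,0,0,0,1]
    - [-3.3,5.2,-3.9,0,0,0,1]
    - [-2.7,6.0,-3.2,0,0,0,1]
    - [-2.0,6.6,-2.4,0,0,0,1]
    - [-1.2,7.1,-1.5,0,0,0,1]
    - [-0.4,7.3,-0.5,0,0,0,1]

```text
time: 23.85
tool_pos: [491.5, -315.0, 150.7]
tcp_rot: [-179.9, -50.0, 19.9]
ft_force: [0.4, -0.5, -1.2]
finger_gap: 15.1
grip_force: 89.0
```

>>> apply_moves:
  targets:
    - [0.4,7.3,0.5,0,0,0,1]
    - [1.2,7.1,1.5,0,0,0,1]
    - [2.0,6.6,2.4,0,0,0,1]
    - [2.7,6.0,3.2,0,0,0,1]
    - [3.3,5.2,3.9,0,0,0,1]
    - [3.9,4.2,4.6,0,0,0,1]
    - [4.3,3.1,5.1,0,0,0,1]
    - [4.5,1.9,5.4,0,0,0,1]
    - [4.7,0.6,5.6,0,0,0,1]
    - [4.7,-0.6,5.6,0,0,0,1]
    - [4.5,-1.9,5.4,0,0,0,1]
    - [4.3,-3.1,5.1,0,0,0,1]
    - [3.9,-4.2,4.6,0,0,0,1]
    - [3.3,-5.2,3.9,0,0,0,1]
    - [2.7,-6.0,3.2,0,0,0,1]
    - [2.0,-6.6,2.4,0,0,0,1]
    - [1.2,-7.1,1.5,0,0,0,1]
    - [0.4,-7.3,0.5,0,0,0,1]

```text
time: 26.1
tool_pos: [570.4, -285.3, 151.0]
tcp_rot: [-180.0, -50.0, 20.0]
ft_force: [0.0, 0.4, -0.8]
finger_gap: 14.9
grip_force: 89.0
```

```bash
python3 -c "
from d import *
look('c7.png')"
```

```text
tip [ 485.5 -315.7   11.2] dish [np.float64(33.054406093620116), np.float64(3.175820327061226)]
red 113 27 47
red 77 -14 52
red 167 -36 21
wh 47 8 19
wh 41 54 -21
wh 50 18 -50
```

View pics/c7.png

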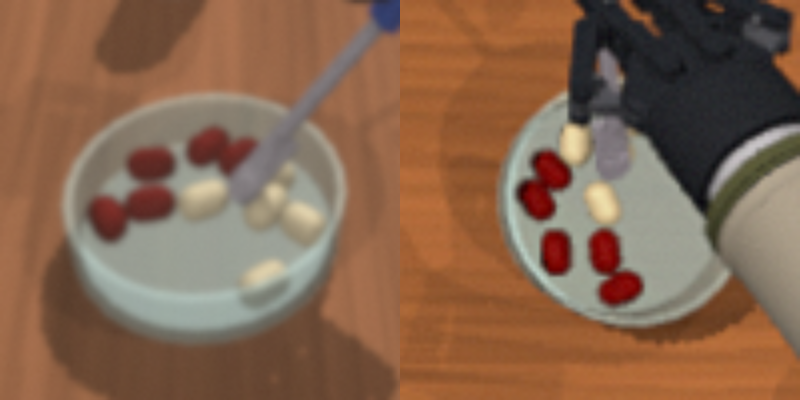

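The picture shows one white bean well into the red half at about (205,198) px, and the reds still in their own half. Another pass through red, carrying on into the white half.

>>> apply_moves:
  targets:
    - [-0.4,-7.3,-0.5,0,0,0,1]
    - [-1.2,-7.1,-1.5,0,0,0,1]
    - [-2.0,-6.6,-2.4,0,0,0,1]
    - [-2.7,-6.0,-3.2,0,0,0,1]
    - [-3.3,-5.2,-3.9,0,0,0,1]
    - [-3.9,-4.2,-4.6,0,0,0,1]
    - [-4.3,-3.1,-5.1,0,0,0,1]
    - [-4.5,-1.9,-5.4,0,0,0,1]
    - [-4.7,-0.6,-5.6,0,0,0,1]
    - [-4.7,0.6,-5.6,0,0,0,1]
    - [-4.5,1.9,-5.4,0,0,0,1]
    - [-4.3,3.1,-5.1,0,0,0,1]
    - [-3.9,4.2,-4.6,0,0,0,1]
    - [-3.3,5.2,-3.9,0,0,0,1]
    - [-2.7,6.0,-3.2,0,0,0,1]
    - [-2.0,6.6,-2.4,0,0,0,1]
    - [-1.2,7.1,-1.5,0,0,0,1]
    - [-0.4,7.3,-0.5,0,0,0,1]

```text
time: 28.45
tool_pos: [492.3, -313.5, 152.3]
tcp_rot: [-179.8, -50.2, 19.9]
ft_force: [1.2, 8.3, 7.4]
finger_gap: 15.2
grip_force: 90.1
```

```bash
python3 -c "
from d import *
look('c8.png')"
```

```text
tip [ 407.8 -344.7   12.2] dish [np.float64(-49.81838756043238), np.float64(2.5204252283689037)]
red 135 12 44
red 72 -36 10
red 46 -65 -6
wh 39 38 24
wh 49 31 1
wh 52 -5 13
wh 42 49 -16
wh 53 18 -52
```

>>> apply_moves:
  targets:
    - [0.8,5,1.0,0,0,0,1]
    - [1.2,6,1.5,0,0,0,1]
    - [2.0,6,2.4,0,0,0,1]
    - [2.7,6,3.2,0,0,0,1]
    - [3.3,5.2,3.9,0,0,0,1]
    - [0,0,0,0,0,0,1]

```text
time: 29.3
tool_pos: [516.2, -336.0, 150.9]
tcp_rot: [180.0, -50.0, 20.0]
ft_force: [0.2, 0.3, -0.3]
finger_gap: 14.6
grip_force: 90.4
```

```bash
python3 -c "
from d import *
look('c9.png')"
```

```text
tip [ 431.1 -366.5   11.1] dish [np.float64(-35.42303044061678), np.float64(-25.9323287927044)]
red 63 4 51
red 107 -35 36
wh 36 38 25
wh 43 31 0
wh 43 49 -16
wh 52 19 -52
```

View pics/c9.png

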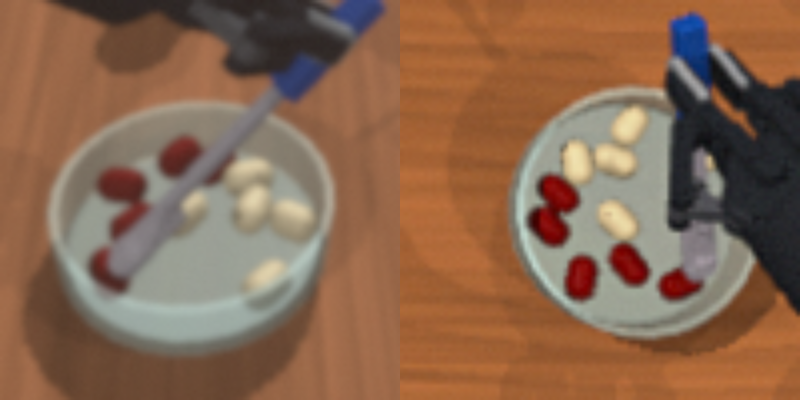

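The dish has moved about 10 mm and stands upright. Two or three whites are in the red half, around (578–630, 125–160) px in the top crop. One red at (680,285) is only about 10 mm into the white half. I'll lift over and give one more push behind it for margin.

>>> apply_moves:
  targets:
    - [11.5,0,-9.6,0,0,0,1]
    - [11.5,0,-9.6,0,0,0,1]
    - [11.5,0,-9.7,0,0,0,1]
    - [-4.8,-22,-5.7,0,0,0,1]
    - [-4.8,-23,-5.8,0,0,0,1]
    - [0,0,0,0,0,0,1]
    - [-6,0,5,0,0,0,1]
    - [-6,0,5,0,0,0,1]
    - [-6,0,5,0,0,0,1]
    - [-6,0,5,0,0,0,1]

```text
time: 30.65
tool_pos: [486.4, -298.7, 164.0]
tcp_rot: [-179.9, -50.0, 19.9]
ft_force: [-0.9, -0.3, -1.1]
finger_gap: 15.1
grip_force: 90.3
```

```bash
python3 -c "
from d import *
look('c10.png')"
```

```text
tip [ 401.2 -328.6   23.7] dish [np.float64(-50.592112945606715), np.float64(19.892099577139632)]
red 138 12 44
red 145 -35 23
red 64 -57 -15
wh 40 38 25
wh 50 31 1
wh 51 -5 13
wh 43 49 -16
wh 53 18 -52
```

>>> apply_moves:
  targets:
    - [-4.2,0,3.5,0,0,0,1]
    - [-4.2,0,3.5,0,0,0,1]
    - [0,0,0,0,0,0,1]
    - [0.6,5,0.8,0,0,0,1]
    - [0.6,5,0.8,0,0,0,1]
    - [0.6,5,0.8,0,0,0,1]
    - [0.6,5,0.8,0,0,0,1]
    - [0.6,5,0.8,0,0,0,1]
    - [0.6,5,0.8,0,0,0,1]
    - [0.6,5,0.8,0,0,0,1]
    - [0.6,5,0.8,0,0,0,1]

```text
time: 32.12
tool_pos: [507.7, -333.9, 153.6]
tcp_rot: [-180.0, -50.0, 20.0]
ft_force: [-0.2, -0.0, -1.3]
finger_gap: 15.0
grip_force: 90.3
```

```bash
python3 -c "
from d import *
look('c11.png')"
```

```text
tip [ 423.  -364.9   14. ] dish [np.float64(-42.45936427623881), np.float64(-21.73206308938324)]
red 21 2 56
red 41 21 35
red 74 -34 43
wh 26 38 26
wh 30 -3 15
wh 46 31 0
wh 41 49 -16
wh 52 18 -52
```

>>> apply_moves:
  targets:
    - [8,0,-6.7,0,0,0,1]
    - [12,0,-10.1,0,0,0,1]
    - [20,0,-16.8,0,0,0,1]
    - [21,0,-17.6,0,0,0,1]
    - [0,0,0,0,-0.175,0,1]
    - [0,0,0,0,-0.175,0,1]
    - [0,0,0,0,-0.175,0,1]
    - [0,0,0,0,-0.174,0,1]
    - [0,0,0,0,-0.174,0,1]
    - [0,0,0,0,0,0,1]
    - [0,0,0,0,0,0,1]

```text
time: 33.6
tool_pos: [507.6, -333.3, 233.5]
tcp_rot: [-180.0, -0.2, 20.0]
ft_force: [-0.0, 0.1, -1.8]
finger_gap: 14.8
grip_force: 90.3
```

```bash
python3 - <<'E'
from d import *
p,R=tool();print(p.round(1),R.as_euler("xyz",degrees=True).round(1),"shift",R.inv().apply(np.array([668.5,34,p[2]])-p).round(1))
E
```

```text
[ 507.6 -333.3  233.5] [-180.    -0.2   20. ] shift [ 276.8 -290.1    0.9]
```

>>> apply_moves:
  targets:
    - [34.6,-36.3,0,0,0,0,1]
    - [34.6,-36.3,0,0,0,0,1]
    - [34.6,-36.3,0,0,0,0,1]
    - [34.6,-36.3,0,0,0,0,1]
    - [34.6,-36.3,0,0,0,0,1]
    - [34.6,-36.3,0,0,0,0,1]
    - [34.6,-36.3,0,0,0,0,1]
    - [34.6,-36.3,0,0,0,0,1]
    - [0,0,0,0,0,-0.181,1]
    - [0,0,0,0,0,-0.181,1]
    - [0,0,0,0,0,-0.181,1]
    - [0,0,0,0,0,-0.181,1]
    - [0,0,0,0,0,-0.181,1]
    - [0,0,0,0,0,-0.181,1]
    - [0,0,0,0,0,-0.181,1]
    - [0,0,0,0,0,0,1]
    - [0,0,0,0,0,0,1]

```text
time: 35.72
tool_pos: [668.1, 32.9, 233.5]
tcp_rot: [180.0, -0.1, 92.3]
ft_force: [0.4, 0.4, -1.5]
finger_gap: 14.8
grip_force: 90.2
```

```bash
cat > e.py <<'E'
from h import *
# dish + beans from the free top view: rim ellipse by colour-difference contour, beans by colour
a=optics.snapshot("top");hsv=cv2.cvtColor(a,cv2.COLOR_RGB2HSV)
glass=((hsv[:,:,1]<70)&(hsv[:,:,2]>90)).astype(np.uint8)
roi=np.zeros(a.shape[:2],np.uint8);cv2.circle(roi,(459,242),46,1,-1)
red=((hsv[:,:,1]>150)&(hsv[:,:,2]<190)&((hsv[:,:,0]<4)|(hsv[:,:,0]>172))).astype(np.uint8)*roi
wh=((hsv[:,:,2]>200)&(hsv[:,:,1]>25)&(hsv[:,:,1]<120)&(hsv[:,:,0]<35)).astype(np.uint8)*roi
m=cv2.morphologyEx((glass|wh)*roi,cv2.MORPH_CLOSE,np.ones((9,9)))
ct=max(cv2.findContours(m,0,1)[0],key=cv2.contourArea);(cx,cy),rad=cv2.minEnclosingCircle(ct)
C=ray("top",[(cx,cy)],30)[0][:2];print("dish",(round(cx),round(cy),round(rad,1)),C.round(1))
ex=np.array([.94,.342]);ey=np.array([-.342,.94])
for n,q in(("red",red),("wh",wh)):
    k,l,s,ce=cv2.connectedComponentsWithStats(q)
    for i in range(1,k):
        if s[i,4]>15:
            v=ray("top",[ce[i]],15)[0][:2]-C;print(n,s[i,4],round(v@ex),round(v@ey))
E
python3 e.py; python3 - <<'E'
from h import *
p,R=tool();print(R.inv().apply(np.array([668.5,34,28])-p).round(1))
E
```

```text
dish (459, 243, 31.9) [ 448.3 -335.8]
red 119 19 45
red 63 -29 12
red 63 -27 43
red 59 -51 -15
wh 44 43 19
wh 38 36 -4
wh 44 0 8
[  0.7   0.3 205.4]
```

Beans are mixed with margin (one red at y = −15, whites at +19 and +8) and the dish has moved about 9 mm. Laying the stirrer in the tray.

>>> apply_moves:
  targets:
    - [1,0,45,0,0,0,1]
    - [0,0,50,0,0,0,1]
    - [0,0,45,0,0,0,1]
    - [0,0,30,0,0,0,1]
    - [0,0,18,0,0,0,1]
    - [0,0,9,0,0,0,1]
    - [0,0,6,0,0,0,1]
    - [0,0,0,0,0,0,1]
    - [0,0,0,0,0,0,1]

```text
time: 36.9
tool_pos: [669.6, 34.8, 32.2]
tcp_rot: [179.8, 0.0, 92.6]
ft_force: [-2.4, -1.4, 4.8]
finger_gap: 15.0
grip_force: 90.9
```

>>> apply_moves:
  targets:
    - [0,0,0,0,0,0,0.75]
    - [0,0,0,0,0,0,0.65]
    - [0,0,0,0,0,0,0.6]
    - [0,0,-10,0,0,0,0.6]
    - [0,0,-40,0,0,0,0.6]
    - [0,0,-60,0,0,0,0.6]
    - [0,0,-60,0,0,0,0.6]
    - [-50,0,0,0,0,0,0.6]
    - [-50,0,0,0,0,0,0.6]
    - [0,0,0,0,0,0,0.6]
    - [0,0,0,0,0,0,0.6]

```text
time: 38.28
tool_pos: [672.8, -64.9, 200.6]
tcp_rot: [180.0, -0.0, 92.5]
ft_force: [-0.1, 0.4, 0.1]
finger_gap: 34.2
grip_force: 0.0
```

```bash
python3 e.py; python3 - <<'E'
from h import *
im=save("wrist","w12.png")[:,:,::-1].copy();hsv=cv2.cvtColor(im,cv2.COLOR_BGR2HSV)
m=((hsv[:,:,0]>100)&(hsv[:,:,0]<125)&(hsv[:,:,1]>150)).astype(np.uint8)
k,l,st,ce=cv2.connectedComponentsWithStats(m);i=1+st[1:,4].argmax()
rc=cv2.minAreaRect(np.argwhere(l==i)[:,::-1].astype(np.float32));W=ray("wrist",cv2.boxPoints(rc),16)[:,:2]
print(rc,W.round(0).tolist(),W.mean(0).round(1))
E
```

```text
dish (459, 243, 31.9) [ 448.1 -335.7]
red 119 19 44
red 62 -29 11
red 62 -26 43
red 60 -51 -15
wh 40 54 -22
wh 39 24 -58
wh 44 43 19
wh 39 37 -4
wh 43 0 7
((321.5, 80.0), (80.0, 19.0), 90.0) [[661.0, 62.0], [677.0, 63.0], [681.0, -5.0], [664.0, -6.0]] [670.8  28.5]
```

```bash
python3 -c "
from bench import r
print(r.hand_in())"
```

```text
the job is handed in; nothing more can be done
None
```

The job is handed in. By my last camera measurements the stirrer lies in the tray, all ten beans are in the dish with colours mixed, and the dish moved about 9 mm, but no verdict came back and I viewed 11 pictures against the limit of 10.

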